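Charge the microscope plinth's hand pump

ROBOT

A 6-joint arm with a two-finger parallel gripper is mounted at the origin on the work surface. World frame = base frame: x ahead of the robot, y to its left, z up, the work surface at z = 0. Lengths are in m, angles in rad, forces in N, time in s.
With the tool pointing down it reaches from about 0.4 to 0.825 m from the base axis. Payload 7 kg.
Tool frame: the origin (TCP) lies at the centre of the arm's flange, where the gripper is bolted on; the fingertips stand 178 mm ahead of it and the grasp point (between the pads) lies 159 mm ahead of it; z points along the fingers, y is the direction in which the jaws open and shut (so a half turn about z gives the same grasp; the last joint's range is limited). The gripper opens to 88 mm and grips with 3 to 60 N. Pads are 19 mm wide; open, the fingers measure 130 mm over their backs; the gripper's body (78 mm by 193 mm) begins 47 mm behind the grasp point.
Start: joints at [-0.817, 0.359, 0.012, 0, -1.224, -0.288], TCP at [0.303, -0.603, 0.405] pointing down, gripper open.
Joint ranges: [-3.07, 3.07], [-1.43, 2.12], [-1.02, 1.25], [-3.03, 1.67], [-3.05, -0], [-3.03, 3.03]. Speed limits (rad/s): [2.39, 2.39, 3.01, 3.14, 3.14, 3.14].

INTERFACE

Orientations are given as [roll, pitch, yaw] about the fixed x, y, z axes, in that order (R = Rz(yaw) Ry(pitch) Rx(roll)).
In Python, from station import * gives the robot as it stands.
- The arm moves only by the tool send_rows, never from a script. Its argument "motion" is a list of rows, each an object with "offset": the shift along the tool's x, y, z in cm, a list of three; "turn": the turn about the tool's z in degrees. In form: [{"offset": [x, y, z], "turn": turn}, ...]. A call has 1 to 8 rows; each row is the pose to reach, as a shift and turn from the pose commanded when the call began, along the tool's axes at that moment; what a row does not reach only later rows make up. A row lasts 1/10 s, in which the tool goes at most 50 mm and 8.59 degrees, less where a joint would pass 70% of its speed; a pose out of reach is approached as far as the arm can. A call with a gripper value outside its range is refused whole. "hand" is the opening, from -1 (shut) to 1 (fully open), set as the call begins (left out, the last holds). The fingers move at their own pace and stop on an object; "squeeze" is the grip in N (left out, the last holds). Time passes only in rows, so rows that repeat a pose let the fingers close. It gives the time, the measured TCP pose, the force and the opening at its end, in the units of the state.
- get_state(): the state, without advancing time (a new reading comes with each control period).
- grab_frame(name): name is "scene" or "top" or "wrist"; returns a dict with "frame" (480x640x3 uint8, blue, green, red), "range_z" (480x640 float32, m along the optical axis (not along the pixel's ray), 0 where there is no reading), "vertical_fov" (degrees; the focal length in pixels is half the picture's height over the tangent of half this angle, whatever the lens; pixels are square), "cx", "cy" (the principal point, pixels), "cam_to_world" (4x4, takes a point from camera to world coordinates). Camera axes: x right, y up, looking along -z (the intrinsics and any distortion apply to the point x, -y, -z); pixel columns grow to the right and rows downward; lengths in m; the calibration is good to about 2 mm. A picture is of the moment at which its call begins.
- job_done(): hands the job in, once; it reports no verdict.
The state is a dict: "t": time; "q": joint angles; "qd": joint speeds; "joint_efforts": joint torques, N m; "eef_pos": TCP position; "ee_rot": TCP orientation; "force": force on the tool from outside, world axes, zero at the start; "moment": the same for the moment, N m; "width": finger opening in m.
Only numpy, scipy, OpenCV 4.12 (cv2) and the standard library are available. Lean on these libraries where they do the work, as an engineer would, in place of code of your own. Each camera call takes 0.05 s, during which the arm holds its last target. There are 200 camera calls.

TASK

Two hand pumps feed the microscope's vibration-isolated plinth, and one has its indicator pin not yet out. With the fingertips, push that pump's plunger knob down in full strokes, letting it spring right up each time, until its pin stands fully out like its neighbour's, then leave the plunger up. Do not touch either pin, do not press the pump that is already charged, and leave everything else on the table where it stands.

Things in the scene. Friction and masses are not known exactly. Their poses are not given: they have to be found in the camera images.
- low_pump: The pump whose pin is still well in: the one to work. White fixed block 84 mm (x) x 110 mm (y) x 40 mm high, origin at the centre of its underside. On it stands a barrel (54 mm wide, 86 mm above the table) with a black round plunger knob on top, axis at y = +12 mm in the block's frame. Out of the block's -y end face, 20 mm above the table, comes the level steel indicator pin (the brass stub in the +x side is only a pipe fitting).
- low_pump_plunger_top (a point): centre of the top of the knob of the pump to be worked. 46 mm wide and flat, 136 mm above the table when the plunger is up; the knob is 16 mm thick on a 16 mm steel rod. The point moves with the plunger
- low_pump_plunger (a joint): plunger of that pump, m: 0 up, 0.028 fully down. A spring brings it up by itself as soon as it is let go. It takes about 5 N to start and about 16 N near the bottom. It works a ratchet: only a nearly full stroke down (24 mm or more), followed by a full return, brings the next step
- low_pump_pin (a joint): its indicator pin, m: 0 in, about 0.034 to 0.036 fully out. Starts between 0 and 0.012, comes out by about 5 to 14 mm in each full stroke, stays where it is between strokes, and is out after two to four full strokes. Further strokes then do no harm
- low_pump_pin_tip (a point): centre of the outer end of that pin, 63 mm from the block's centre in -y when in, about 98 mm when fully out, 20 mm above the table. The pin is steel, its round head 24 mm wide and 6 mm thick on a 12 mm stem. It must not be touched
- charged_pump: The like pump whose pin is already fully out: leave it alone. White fixed block 84 mm (x) x 110 mm (y) x 40 mm high, origin at the centre of its underside. On it stands a barrel (54 mm wide, 86 mm above the table) with a black round plunger knob on top, axis at y = +12 mm in the block's frame. Out of the block's -y end face, 20 mm above the table, comes the level steel indicator pin (the brass stub in the +x side is only a pipe fitting).
- charged_pump_plunger (a joint): plunger of the other pump, m: 0 up, 0.028 down; must stay up
- charged_pump_pin (a joint): indicator pin of the other pump, m: about 0.036, fully out; must stay out; it looks like the first and must not be touched
- media_bottle: loose bystander: upright bottle, 52 mm wide, 120 mm high; origin at the centre of its underside
- dish_stack: loose bystander: stack of four clear culture dishes, 60 mm wide, 52 mm high; origin at the centre of its underside
- steel_weight: loose bystander: turned steel weight with a stem, 56 mm wide, 55 mm high; origin at the centre of its underside
- tip_box: loose bystander: grey box with a clear lid, 77 x 112 x 63 mm; origin at the centre of its underside
- sample_jar: loose bystander: jar, 50 mm wide, 60 mm high; origin at the centre of its underside
- computer_mouse: loose bystander: black computer mouse, 100 x 60 x 32 mm; origin at the centre of its underside
- eyepiece: loose bystander: black microscope eyepiece standing upright, 38 mm wide, 50 mm high; origin at the centre of its underside

How it is judged:
By the outcome, as a careful person would: the job done as asked, in the order asked, and still so for the second after the job is handed in, with the robot touching nothing.
It also fails if it takes over 38 s, if anything falls off the work surface, if the arm or the gripper's body presses on something with over 40 N, if the wrist force passes 120 N, or if a joint passes its speed limit or range.

## Working session

There is one attempt and no reset: what is moved stays moved. The work goes in short steps, Python scripts to look and compute and a tool call to move; the robot and the scene stay as the last step left them, time stands still between calls to the robot, and variables do not carry over. Pictures are saved under pics/ and viewed, about 8 in all and at most 12, crops included, and the job is handed in when it is done.

Besides the shell and the picture viewer there is one more tool, called after "Request:" by a JSON object that holds its "name" and its "arguments", one argument or row to a line. send_rows: Moves the arm, as the interface text tells. Its arguments: {"type":"object","properties":{"motion":{"type":"array"},"hand":{"type":"number"},"squeeze":{"type":"number"}},"required":["motion"]}

```bash
mkdir -p pics; cat > h.py <<'E'
from station import *
import numpy as np, cv2
def pts(g):
    h,w=g["range_z"].shape; f=h/2/np.tan(np.radians(g["vertical_fov"])/2)
    v,u=np.mgrid[:h,:w]; z=g["range_z"]
    P=np.stack([(u-g["cx"])/f*z,-(v-g["cy"])/f*z,-z],-1)
    T=np.array(g["cam_to_world"]); return P@T[:3,:3].T+T[:3,3]
E
python3 - <<'E'
from h import *
s=get_state(); print({k:np.round(v,3) for k,v in s.items()})
for n in("top","scene"):
    g=grab_frame(n); cv2.imwrite(f"pics/{n}1.png",g["frame"]); np.save(n+"1.npy",pts(g)); print([k for k in g],g["vertical_fov"],np.round(g["cam_to_world"],3),g["cx"],g["cy"])
    for k in g:
        if k not in("frame","range_z","cam_to_world"):print(k,g[k])
E
```

```text
{'t': np.float64(0.0), 'q': array([-0.817,  0.359,  0.011, -0.   , -1.224, -0.288]), 'qd': array([-0.   ,  0.001, -0.002,  0.   ,  0.001, -0.   ]), 'joint_efforts': array([-2.0000e-03, -5.8271e+01,  2.9304e+01,  6.9970e+00,  7.0000e-03,
       -0.0000e+00]), 'eef_pos': array([ 0.303, -0.603,  0.404]), 'ee_rot': array([ 3.14 , -0.   , -2.676]), 'force': array([0.429, 0.336, 0.732]), 'moment': array([ 0.005,  0.003, -0.041]), 'width': np.float64(0.088)}
['frame', 'range_z', 'vertical_fov', 'cx', 'cy', 'cam_to_world'] 49.986842954314156 [[ 2.700e-02  9.940e-01 -1.100e-01  4.500e-01]
 [-1.000e+00  2.600e-02 -4.000e-03 -2.200e-02]
 [-1.000e-03  1.100e-01  9.940e-01  1.278e+00]
 [ 0.000e+00  0.000e+00  0.000e+00  1.000e+00]] 320.9315765028702 239.94816709020762
vertical_fov 49.986842954314156
cx 320.9315765028702
cy 239.94816709020762
['frame', 'range_z', 'vertical_fov', 'cx', 'cy', 'cam_to_world'] 49.62119184534072 [[-0.223 -0.746  0.627  1.295]
 [ 0.975 -0.182  0.13   0.155]
 [ 0.017  0.641  0.768  0.984]
 [ 0.     0.     0.     1.   ]] 319.5919326534263 235.72395991511698
vertical_fov 49.62119184534072
cx 319.5919326534263
cy 235.72395991511698
```

View pics/top1.png

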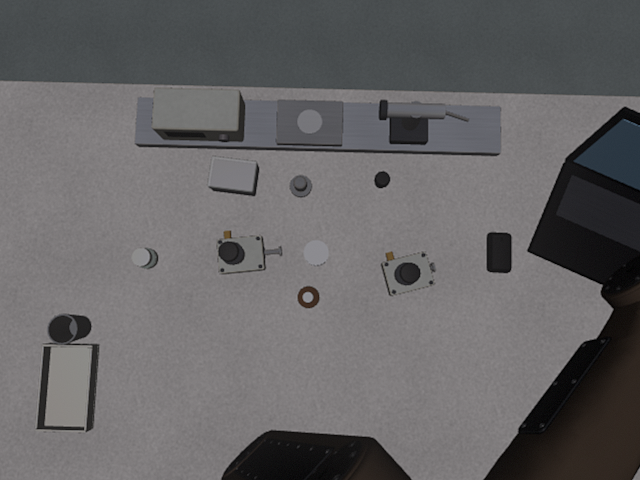

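View pics/scene1.png

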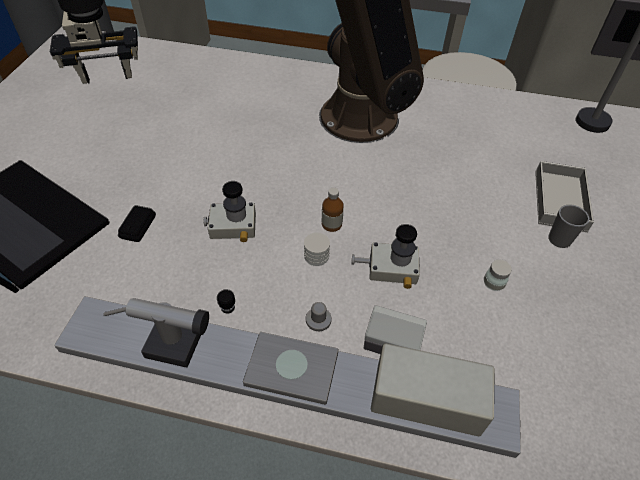

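The top view shows the low pump's knob at (407,272), with its pin stub at (432,267). The charged pump is at (230,252) with its pin out to (282,251). In the scene view the low pump's knob is at (232,188). Next I measure the knob.

```bash
python3 - <<'E'
from h import *
for n,(u,v) in (("top",(407,272)),("scene",(232,188)),("top",(230,252)),("scene",(405,232))):
    P=np.load(n+"1.npy")[v-30:v+31,u-30:u+31].reshape(-1,3)
    m=(P[:,2]>.128)&(P[:,2]<.145); Q=P[m]
    (c,sz,a)=cv2.minAreaRect(Q[:,:2].astype(np.float32))
    print(n,len(Q),Q.mean(0).round(4),Q.min(0).round(4),Q.max(0).round(4),sz)
    B=P[(P[:,2]>.034)&(P[:,2]<.046)]
    print("block",cv2.minAreaRect(B[:,:2].astype(np.float32)))
E
```

```text
top 340 [ 0.5095 -0.2142  0.136 ] [ 0.4875 -0.2374  0.1284] [ 0.5321 -0.1924  0.1427] (0.044907934963703156, 0.044274669140577316)
block ((0.5227755904197693, -0.22992043197155), (0.10134655982255936, 0.1220378428697586), 15.458571434020996)
scene 262 [ 0.5126 -0.2152  0.1368] [ 0.4859 -0.2383  0.1284] [ 0.5327 -0.1939  0.1424] (0.046832017600536346, 0.0444549135863781)
block ((0.5008208155632019, -0.2378978431224823), (0.05513601750135422, 0.12189175933599472), 16.565582275390625)
top 329 [0.5467 0.1906 0.1358] [0.5254 0.1695 0.1286] [0.5683 0.2136 0.141 ] (0.042691539973020554, 0.04394780844449997)
block ((0.5553563237190247, 0.18329228460788727), (0.10242237150669098, 0.10727109760046005), 2.4873573780059814)
scene 306 [0.5494 0.1894 0.1363] [0.5236 0.1674 0.1283] [0.5709 0.2118 0.1417] (0.04352123290300369, 0.04637686908245087)
block ((0.5332423448562622, 0.18001744151115417), (0.06178026273846626, 0.1009027510881424), 9.151176452636719)
```

Request:
{"name": "send_rows", "arguments": {
  "motion": [
    {"offset": [-4,2.8,0],"turn": 0},
    {"offset": [-8,5.6,0],"turn": 0},
    {"offset": [-12,8.4,0],"turn": 0},
    {"offset": [-16,11.3,0],"turn": 0},
    {"offset": [-20,14.1,0],"turn": 0},
    {"offset": [-24,17,0],"turn": 0},
    {"offset": [-28,19.8,0],"turn": 0},
    {"offset": [-32,22.6,0],"turn": 0}
  ],
  "hand": -1,
  "squeeze": 20
}}

```text
t: 0.9
eef_pos: [0.4879, -0.2555, 0.4046]
ee_rot: [3.141, -0.0, -2.676]
force: [0.9, -1.0, 0.3]
width: 0.0292
```

Request:
{"name": "send_rows", "arguments": {
  "motion": [
    {"offset": [-2,1.4,1],"turn": 0},
    {"offset": [-3.9,2.8,3],"turn": 0},
    {"offset": [-3.9,2.8,5],"turn": 0},
    {"offset": [-3.9,2.8,5],"turn": 0}
  ]
}}

```text
t: 1.3
eef_pos: [0.5091, -0.2139, 0.3518]
ee_rot: [3.138, -0.004, -2.675]
force: [0.4, -0.8, 0.2]
width: 0.001
```

```bash
python3 - <<'E'
from h import *
s=get_state(); print({k:np.round(s[k],4) for k in("t","eef_pos","ee_rot","force","width","q")})
g=grab_frame("wrist"); cv2.imwrite("pics/w1.png",g["frame"]); P=pts(g)
m=(P[...,2]>.128)&(P[...,2]<.142)&(np.hypot(P[...,0]-.51,P[...,1]+.215)<.04); Q=P[m]
print(m.sum(),Q.mean(0),Q.min(0),Q.max(0)) if m.any() else 0
s=get_state();y=s["ee_rot"][2]; d=np.array([.51,-.215])-s["eef_pos"][:2]
print("tool dx,dy",d@[np.cos(y),np.sin(y)],d@[np.sin(y),-np.cos(y)])
E
```

```text
{'t': np.float64(1.3), 'eef_pos': array([ 0.5091, -0.2139,  0.3518]), 'ee_rot': array([ 3.1382, -0.0041, -2.6748]), 'force': array([ 0.3642, -0.7889,  0.2492]), 'width': np.float64(0.001), 'q': array([-0.0434,  0.2012, -0.3337, -0.0011, -1.0412, -1.06  ])}
4854 [ 0.50180684 -0.21913456  0.13490241] [ 0.48446335 -0.23920908  0.12801034] [ 0.52575817 -0.19361678  0.13766741]
tool dx,dy -0.00026886784574282836 -0.0006113426948636417
```

View pics/w1.png

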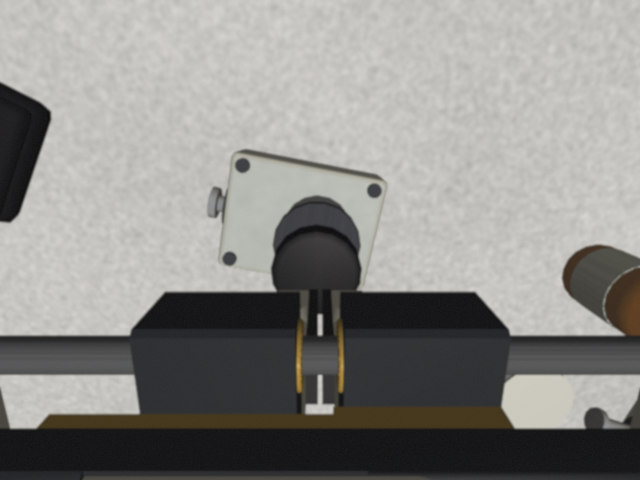

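The wrist view shows the knob at (317,265), centred on the shut fingers. The pin head at (214,202) is well clear to the left. Starting the first stroke.

Request:
{"name": "send_rows", "arguments": {
  "motion": [
    {"offset": [0,0,2.5],"turn": 0},
    {"offset": [0,0,4],"turn": 0},
    {"offset": [0,0,5],"turn": 0},
    {"offset": [0,0,6],"turn": 0},
    {"offset": [0,0,6.4],"turn": 0},
    {"offset": [0,0,6.4],"turn": 0},
    {"offset": [0,0,6.4],"turn": 0}
  ]
}}

```text
t: 2.05
eef_pos: [0.5098, -0.2154, 0.2931]
ee_rot: [-3.141, 0.001, -2.676]
force: [-5.1, 4.1, 12.3]
width: 0.0005
```

Request:
{"name": "send_rows", "arguments": {
  "motion": [
    {"offset": [0,0,0.5],"turn": 0},
    {"offset": [0,0,0.7],"turn": 0},
    {"offset": [0,0,0.7],"turn": 0}
  ]
}}

```text
t: 2.35
eef_pos: [0.5098, -0.2154, 0.2864]
ee_rot: [-3.14, 0.001, -2.676]
force: [-5.3, 5.0, 14.4]
width: 0.0008
```

Request:
{"name": "send_rows", "arguments": {
  "motion": [
    {"offset": [0,0,0.2],"turn": 0},
    {"offset": [0,0,0.2],"turn": 0}
  ]
}}

```text
t: 2.55
eef_pos: [0.5098, -0.2154, 0.2862]
ee_rot: [-3.14, 0.001, -2.675]
force: [-11.2, 8.5, 30.9]
width: 0.0004
```

Request:
{"name": "send_rows", "arguments": {
  "motion": [
    {"offset": [0,0,-1.5],"turn": 0},
    {"offset": [0,0,-3],"turn": 0},
    {"offset": [0,0,-4],"turn": 0},
    {"offset": [0,0,-5],"turn": 0},
    {"offset": [0,0,-7.3],"turn": 0},
    {"offset": [0,0,-7.3],"turn": 0},
    {"offset": [0,0,-7.3],"turn": 0}
  ]
}}

```text
t: 3.25
eef_pos: [0.5098, -0.2151, 0.3551]
ee_rot: [-3.141, 0.001, -2.676]
force: [-0.7, 0.1, -1.6]
width: 0.0004
```

```bash
python3 - <<'E'
from h import *
s=get_state(); print({k:np.round(s[k],4) for k in("t","eef_pos","ee_rot","force","width","q")})
g=grab_frame("wrist"); cv2.imwrite("pics/w2.png",g["frame"]); P=pts(g)
m=(P[...,2]>.10)&(P[...,2]<.142)&(np.hypot(P[...,0]-.51,P[...,1]+.215)<.04); print("knob z",np.percentile(P[...,2][m],[50,90,98]))
E
```

```text
{'t': np.float64(3.25), 'eef_pos': array([ 0.5098, -0.2151,  0.3551]), 'ee_rot': array([-3.1412e+00,  9.0000e-04, -2.6762e+00]), 'force': array([-0.7048,  0.097 , -1.5676]), 'width': np.float64(0.0004), 'q': array([-4.5300e-02,  1.9810e-01, -3.2990e-01, -2.0000e-04, -1.0418e+00,
       -1.0601e+00])}
knob z [0.13514427 0.13605758 0.13653819]
```

View pics/w2.png

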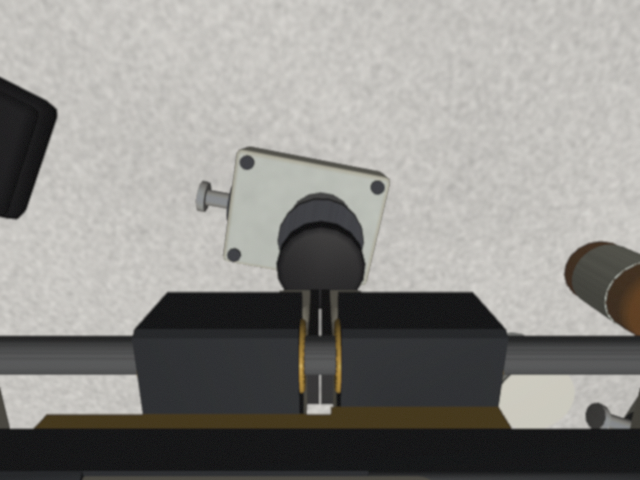

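The first stroke bottomed against the stop, and the pin came out a step: its head is now at (203,196). The knob is back at 136 mm. Two more strokes follow.

Request:
{"name": "send_rows", "arguments": {
  "motion": [
    {"offset": [0,0,2.5],"turn": 0},
    {"offset": [0,0,4],"turn": 0},
    {"offset": [0,0,5],"turn": 0},
    {"offset": [0,0,6],"turn": 0},
    {"offset": [0,0,6.8],"turn": 0},
    {"offset": [0,0,7.2],"turn": 0},
    {"offset": [0,0,7.2],"turn": 0},
    {"offset": [0,0,7.2],"turn": 0}
  ]
}}

```text
t: 4.1
eef_pos: [0.5096, -0.2148, 0.2862]
ee_rot: [-3.14, 0.0, -2.674]
force: [-12.5, 8.9, 37.0]
width: 0.0005
```

Request:
{"name": "send_rows", "arguments": {
  "motion": [
    {"offset": [0,0,-1.5],"turn": 0},
    {"offset": [0,0,-3],"turn": 0},
    {"offset": [0,0,-4],"turn": 0},
    {"offset": [0,0,-5],"turn": 0},
    {"offset": [0,0,-7.2],"turn": 0},
    {"offset": [0,0,-7.2],"turn": 0},
    {"offset": [0,0,-7.2],"turn": 0}
  ]
}}

```text
t: 4.8
eef_pos: [0.5097, -0.2149, 0.3544]
ee_rot: [3.141, 0.0, -2.676]
force: [0.1, -0.4, -0.7]
width: 0.0007
```

Request:
{"name": "send_rows", "arguments": {
  "motion": [
    {"offset": [0,0,2.5],"turn": 0},
    {"offset": [0,0,4],"turn": 0},
    {"offset": [0,0,5],"turn": 0},
    {"offset": [0,0,6],"turn": 0},
    {"offset": [0,0,6.8],"turn": 0},
    {"offset": [0,0,7.2],"turn": 0},
    {"offset": [0,0,7.2],"turn": 0},
    {"offset": [0,0,7.2],"turn": 0}
  ]
}}

```text
t: 5.6
eef_pos: [0.5095, -0.2148, 0.2861]
ee_rot: [-3.14, -0.0, -2.674]
force: [-13.5, 10.6, 38.3]
width: 0.0004
```

Request:
{"name": "send_rows", "arguments": {
  "motion": [
    {"offset": [0,0,-1.5],"turn": 0},
    {"offset": [0,0,-3],"turn": 0},
    {"offset": [0,0,-4],"turn": 0},
    {"offset": [0,0,-5],"turn": 0},
    {"offset": [0,0,-7.2],"turn": 0},
    {"offset": [0,0,-7.2],"turn": 0},
    {"offset": [0,0,-7.2],"turn": 0}
  ]
}}

```text
t: 6.3
eef_pos: [0.5097, -0.2149, 0.3543]
ee_rot: [3.141, 0.0, -2.676]
force: [-1.1, 0.1, 0.5]
width: 0.0006
```

```bash
python3 - <<'E'
from h import *
g=grab_frame("wrist"); cv2.imwrite("pics/w3.png",g["frame"]); P=pts(g)
m=(P[...,2]>.10)&(P[...,2]<.142)&(np.hypot(P[...,0]-.51,P[...,1]+.215)<.04); print("knob z",np.percentile(P[...,2][m],[50,90,98]))
E
```

```text
knob z [0.1351694  0.13604858 0.13657994]
```

View pics/w3.png

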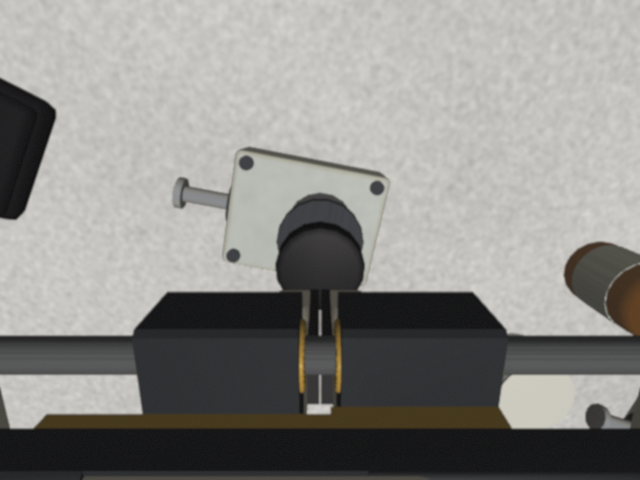

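The pin's head is now at (180,192), close to fully out. Extra strokes do no harm, so I'll make one more and compare.

Request:
{"name": "send_rows", "arguments": {
  "motion": [
    {"offset": [0,0,2.5],"turn": 0},
    {"offset": [0,0,4],"turn": 0},
    {"offset": [0,0,5],"turn": 0},
    {"offset": [0,0,6],"turn": 0},
    {"offset": [0,0,6.8],"turn": 0},
    {"offset": [0,0,7.1],"turn": 0},
    {"offset": [0,0,7.1],"turn": 0},
    {"offset": [0,0,7.1],"turn": 0}
  ]
}}

```text
t: 7.15
eef_pos: [0.5093, -0.2147, 0.2862]
ee_rot: [-3.141, -0.001, -2.675]
force: [-10.6, 8.7, 30.7]
width: 0.0006
```

Request:
{"name": "send_rows", "arguments": {
  "motion": [
    {"offset": [0,0,-1.5],"turn": 0},
    {"offset": [0,0,-3],"turn": 0},
    {"offset": [0,0,-4],"turn": 0},
    {"offset": [0,0,-5],"turn": 0},
    {"offset": [0,0,-7.1],"turn": 0},
    {"offset": [0,0,-7.1],"turn": 0},
    {"offset": [0,0,-7.1],"turn": 0}
  ]
}}

```text
t: 7.85
eef_pos: [0.5098, -0.2149, 0.3544]
ee_rot: [3.141, 0.0, -2.676]
force: [-0.0, 0.3, -0.2]
width: 0.0006
```

```bash
python3 - <<'E'
from h import *
g=grab_frame("wrist"); I=g["frame"]; P=pts(g)
a=cv2.imread("pics/w3.png"); cv2.imwrite("pics/w4.png",np.vstack([a[140:290,140:400],I[140:290,140:400]]))
m=(P[...,2]>.10)&(P[...,2]<.142)&(np.hypot(P[...,0]-.51,P[...,1]+.215)<.04); print("knob z",np.percentile(P[...,2][m],[50,90,98]))
# pin head and block centre distance along block -y
roi=np.zeros(m.shape,bool); roi[140:290,140:400]=1
B=P[roi&(P[...,2]>.036)&(P[...,2]<.044)][:,:2].astype(np.float32)
c,sz,an=cv2.minAreaRect(B); print("block",c,sz,an)
H=P[roi&(P[...,2]>.012)&(P[...,2]<.034)&(P[...,1]<-.25)]
bx=cv2.boxPoints((c,sz,an)); e=[bx[1]-bx[0],bx[2]-bx[1]]; e=max(e,key=np.linalg.norm); e/=np.linalg.norm(e); e*=-np.sign(e[1])
for k in (0.012,):
    # from knob axis: block centre is 12 mm toward -y
    d=(H[:,:2]-[.5098,-.2151])@e-0.012; print("tip from block centre",np.percentile(d,[50,95,99]),len(d), "via rect",np.percentile((H[:,:2]-c)@e,99))
E
```

```text
knob z [0.13514456 0.1360591  0.13657603]
block (0.5104867815971375, -0.22817710041999817) (0.08372925966978073, 0.10982929170131683) 15.966007232666016
tip from block centre [0.07970192 0.0974375  0.09879742] 1302 via rect 0.09803585317879641
```

View pics/w4.png

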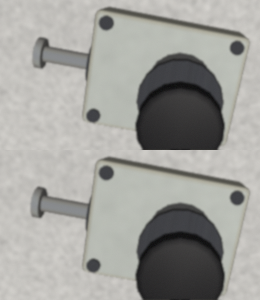

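The last stroke left the pin where it was, and its tip is 98 mm from the block's centre, so it is fully out. I lift clear and do a final check.

Request:
{"name": "send_rows", "arguments": {
  "motion": [
    {"offset": [0,0,-3],"turn": 0},
    {"offset": [0,0,-6],"turn": 0},
    {"offset": [0,0,-6],"turn": 0},
    {"offset": [0,0,-6],"turn": 0}
  ]
}}

```text
t: 8.3
eef_pos: [0.5097, -0.2148, 0.4142]
ee_rot: [3.141, 0.0, -2.676]
force: [0.0, -0.1, 0.2]
width: 0.0006
```

```bash
python3 - <<'E'
from h import *
g=grab_frame("scene"); cv2.imwrite("pics/s2.png",g["frame"]); s=get_state(); print(s["t"],s["eef_pos"],s["force"])
E
```

```text
8.35 [ 0.50948061 -0.21477626  0.41342321] [-0.1664634   0.35240506 -0.53447432]
```

View pics/s2.png

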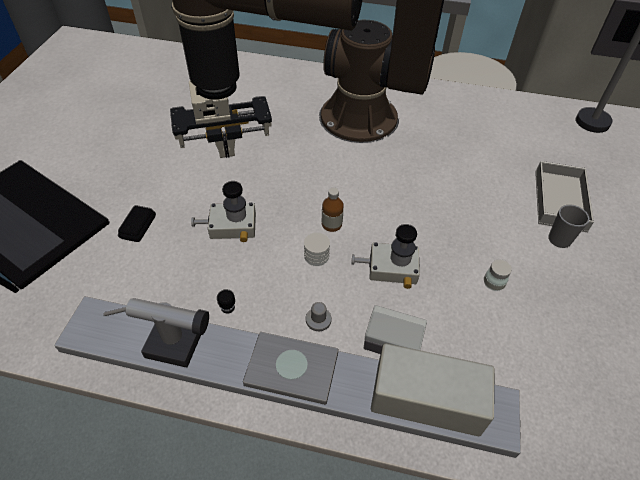

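The scene view shows both pins out alike, at (193,222) and (354,260). Both knobs are up, nothing else has moved, and the gripper is clear.

```bash
python3 -c "
from station import *
print(job_done())"
```

```text
the job is handed in; nothing more can be done
None
```

The low pump's pin is now fully out like its neighbour's, its plunger is back up, and the job is handed in at about 8.4 s.

- **Strokes:** I gave the right-hand pump (seen from above) four full strokes with the shut fingertips, each down to the stop. The highest upward force read was about 38 N, about 42 N with the sideways parts included. The fourth stroke moved the pin no further.
- **Last checks:** The pin tip measured 98 mm from the block's centre, which is the fully-out value. The knob top was back at 136 mm.
- **Rest of the table:** In the last picture the charged pump and the loose things look unmoved, judged by eye. The gripper is clear and touching nothing. No check failed or disagreed.

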